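# Slide the closed cigar mould into the screw press

## Robot

A 7-joint arm with a two-finger parallel gripper is mounted at the origin on the work surface. World frame = base frame: x ahead of the robot, y to its left, z up, the work surface at z = 0. Lengths are in m, angles in rad, forces in N, time in s.
With the tool pointing down it reaches from about 0.4 to 0.9 m from the base axis. Payload 5.5 kg.
Tool frame: the origin (TCP) lies midway between the tips of the shut fingers; the grasp point (between the pads) lies 19 mm behind it (manip.grip_depth is the distance from the TCP to the grasp point, in m); z points along the fingers, y is the line along which they close (so a half turn about z gives the same grasp; the last joint's range is limited). The gripper opens to 92 mm and grips with 3 to 60 N. Pads are 19 mm wide; open, the fingers measure 130 mm over their backs; the gripper's body (75 mm by 190 mm) begins 47 mm behind the grasp point.
Start: joints at [-0.971, 0.501, -0.427, 1.55, 0.221, 1.138, -0.21], TCP at [0.215, 0.613, 0.227] pointing down, gripper open.
Joint ranges: [-2.88, 2.88], [-0.31, 2.03], [-1.54, 1.56], [0.2, 2.42], [-1.41, 4.55], [0.19, 2.02], [-2.57, 2.57]. Speed limits (rad/s): [2.57, 2.57, 3.14, 3.14, 3.14, 3.14, 3.14].

## Interface

Orientations are given as a unit quaternion [x, y, z, w].
In Python, from bench import manip, effector, viewer gives the robot as it stands. Calls block until the motion is done:
- manip.move_pose(position, orientation): joint-space move of the TCP to a pose.
- manip.servo_line(position, ori=None, vel=0.15): straight line of the TCP; ori=None keeps the orientation; vel is the mean speed in m/s.
- manip.movej(angles): joint-space move.
- effector.open_jaws() and effector.close(f_grip=None): open the fingers fully, or close them until they stop; f_grip is the grip in N (None keeps the last).
- manip.sleep(seconds).
- manip.solve_ik(position, orientation): joint angles nearest the present ones, or None.
- viewer.get_image(name): name is "scene" or "top"; returns the picture (480x640x3 uint8, red, green, blue); there is no depth.
- viewer.get_calibration(name): a dict with "vfov" (degrees; the focal length in pixels is half the picture's height over the tangent of half this angle, whatever the lens; pixels are square), "cx", "cy" (the principal point, pixels), "eye" and "attitude" of the camera in the world. Camera axes: x right, y down, z forward; pixel columns grow to the right and rows downward; lengths in m; the calibration is good to about 2 mm. A picture is of the moment at which its call begins. get_calibration takes no time and is no camera call.
A pose or a line that the arm cannot do raises manip.PlanningError and nothing moves.
- manip.hand_in(): hands the job in; it is judged then, once.
Readings, each from a call of its own:
- manip.current_clock(): time.
- manip.current_q(): joint angles.
- manip.current_joint_velocities(): joint speeds.
- manip.current_tau(): joint torques, N m.
- manip.current_tool_pos(): TCP position.
- manip.current_tcp_rot(): TCP orientation.
- manip.current_force(): force on the tool from outside, world axes, zero at the start.
- manip.current_wrist_torque(): the same for the moment, N m.
- manip.current_finger_gap(): finger opening in m.
- manip.current_gripper_force(): force on a finger pad.
Only numpy, scipy, OpenCV 4.12 (cv2) and the standard library are available. Lean on these libraries where they do the work, as an engineer would, in place of code of your own. Each camera call takes 0.05 s, during which the arm holds its last target. There are 200 camera calls.

## Task

Slide the closed cigar mould (the one with its smooth flat lid on, not the open half with its grooves showing) between the posts and under the beam of the screw press, nose first, until it rests against the stop at the back, with its handle left out in front. Keep the mould level, let go of it there, and leave the open half and the paste jar where they stand.

Things in the scene. Friction and masses are not known exactly. Their poses are not given: they have to be found in the camera images.
- mould: Closed cigar mould: wooden block 150 (x) x 110 (y) x 50 mm high, smooth flat top, 0.36 kg, left or right of the press. Origin: centre of the block's underside on the bench; x to its nose, z up. Behind it an upright handle 24 (x) x 28 (y) x 80 mm high, centred at x = -113 mm, y = 0, 26 mm clear of the block but for a tang 28 wide, 14 high. Pinch it across y from above and slide the mould.
- press: Fixed press. Origin: on the bench under its beam; x runs from mouth (to the robot) to back stop. Posts at x -20 to 20 mm leave a gap y -70 to 70; feet out to y +-112. Beam and plate (x -30 to 30) 80 mm above the bench, beam top 140, T-bar 220. Behind, guides 16 high, same gap, and the stop, 26 high, face at x = 75. No floor plate. Mould against the stop: its origin and x axis are the press's.
- open_half: Bystander, loose: open lower half of another mould, same wood, outline and handle as the closed mould (150 x 110 mm, handle at x = -113 mm, 80 mm high) but only 28 mm high, with five crosswise grooves open on top. Origin: centre of its underside, x to its nose. It stands on the other side of the press from the closed mould.
- jar: Bystander, loose: small glass paste jar with a white cap, 60 mm in diameter, 75 mm high, standing on the bench to the right of the press. Origin: centre of its underside.
Mind the look-alikes: they are no part of the job. What is shaped like the mould but turquoise is not meant.

How it is judged:
At the end, for the whole second after the job is handed in: The closed mould lies flat on the bench at rest between the posts and under the beam, released, its nose within 12 mm of the back stop, within 18 mm of the middle of the press and within 10 degrees of square (x of mould in the frame of press between -0.012 and 0.01 m and y of mould in the frame of press between -0.018 and 0.018 m and z of mould in the frame of press below 0.008 m and angle between the x axis of mould and the x axis of press, either way round below 0.175 rad and angle between mould's own z axis and vertical below 0.1 rad and linear speed of mould below 0.02 m/s); the robot touches nothing.
It fails at once if the open half is moved by more than 30 mm (distance of open_half from where it was at the start of the episode above 0.03 m).
It fails at once if the paste jar is moved by more than 30 mm (distance of jar from where it was at the start of the episode above 0.03 m).
It fails at once if the closed mould is tipped by more than 20 degrees (angle between mould's own z axis and vertical above 0.35 rad).
It also fails if it takes over 40 s, if anything falls off the work surface, if the arm or the gripper's body presses on something with over 40 N, if the wrist force passes 120 N, or if a joint passes its speed limit or range.

## Working session

There is one attempt and no reset: what is moved stays moved. The work goes in short steps, each a Python script; the robot and the scene stay as the last script left them, time stands still between calls to the robot, and variables do not carry over. Pictures are saved under pics/ and viewed, at most 10 in all, crops included, and the job is handed in when it is done.

```bash
mkdir -p pics
python3 - <<'E'
from bench import manip, effector, viewer
import cv2
for n in("scene","top"):
    cv2.imwrite(f"pics/{n}0.png",viewer.get_image(n)[:,:,::-1]); print(n,viewer.get_calibration(n))
print(manip.current_clock(),manip.current_tcp_rot())
E
```

```text
scene {'vfov': 47.249530469379565, 'cx': 303.98698111258886, 'cy': 237.56965092065948, 'eye': array([ 1.22292065, -0.59209877,  0.85255045]), 'attitude': array([ 0.80958039,  0.40017713, -0.18149476, -0.38922681])}
top {'vfov': 53.481998892774826, 'cx': 322.9645491782669, 'cy': 246.80238898967303, 'eye': array([0.3713927 , 0.033988  , 1.17444526]), 'attitude': array([-0.69964592,  0.71343301, -0.02754323,  0.02739165])}
0.1 [ 1.67581282e-01  9.85857861e-01 -8.74441274e-04 -1.67397273e-04]
```

View pics/scene0.png

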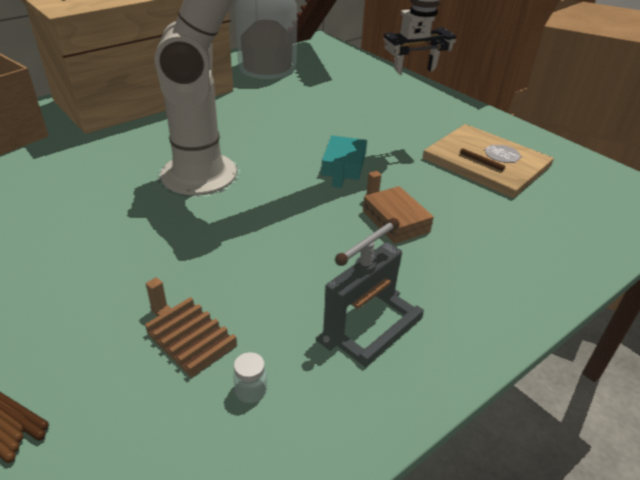

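View pics/top0.png

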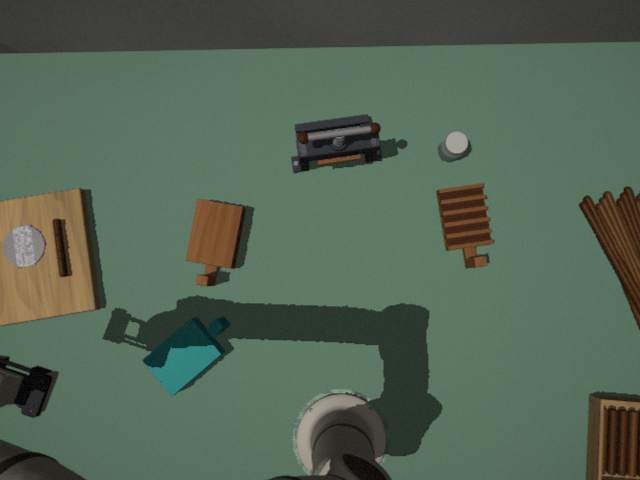

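Candidates for the mould:
- Smooth brown block: top (216,235), scene (398,213).
- Grooved half: top (466,222), scene (190,335). This is the bystander.
- Turquoise block: top (185,355), scene (345,158). This is the decoy.

I choose the smooth brown one, left of the press. The press is at top (338,145). Next I'll check the choice in a crop and measure.

```bash
cat > h.py <<'E'
import numpy as np, cv2
from scipy.spatial.transform import Rotation as R
from bench import manip, effector, viewer
def ray(n,uv):
    c=viewer.get_calibration(n); f=240/np.tan(np.radians(c["vfov"])/2)
    d=np.array([(uv[0]-c["cx"])/f,(uv[1]-c["cy"])/f,1.])
    return c["eye"],R.from_quat(c["attitude"]).apply(d)
def px(n,uv,z):
    e,d=ray(n,uv); return (e+d*(z-e[2])/d[2])[:2]
def proj(n,p):
    c=viewer.get_calibration(n); f=240/np.tan(np.radians(c["vfov"])/2)
    q=R.from_quat(c["attitude"]).inv().apply(np.array(p)-c["eye"]); return q[:2]/q[2]*f+[c["cx"],c["cy"]]
E
python3 - <<'E'
from h import *
t=cv2.imread("pics/top0.png"); s=cv2.imread("pics/scene0.png")
print("tcp check",proj("top",manip.current_tool_pos()),proj("scene",manip.current_tool_pos()),proj("top",[0,0,0]))
def mask(im,x0,y0,x1,y1):
    hsv=cv2.cvtColor(im,cv2.COLOR_BGR2HSV); m=((hsv[...,0]<18)|(hsv[...,0]>172))&(hsv[...,1]>90)&(hsv[...,2]>60)
    o=np.zeros(m.shape,np.uint8); o[y0:y1,x0:x1]=m[y0:y1,x0:x1]*255; return o
m=mask(t,170,180,260,300)
blk=cv2.morphologyEx(m,cv2.MORPH_OPEN,np.ones((25,25),np.uint8))
print("mask area",(m>0).sum(),(blk>0).sum())
c=max(cv2.findContours(m,0,2)[0],key=cv2.contourArea); print(cv2.boundingRect(c))
a=cv2.resize(t[95:295,175:395],None,fx=3,fy=3,interpolation=cv2.INTER_CUBIC); a=cv2.convertScaleAbs(a,alpha=1.5,beta=15)
cv2.imwrite("pics/c1.png",a)
b=cv2.resize(s[160:360,310:440],None,fx=3,fy=3,interpolation=cv2.INTER_CUBIC);cv2.imwrite("pics/c2.png",cv2.convertScaleAbs(b,alpha=1.7,beta=20))
E
```

```text
tcp check [ 29.32822712 369.91771374] [414.74324378  72.39423401] [340.42232999 438.95105091]
mask area 3095 2712
(186, 199, 57, 87)
```

View pics/c1.png

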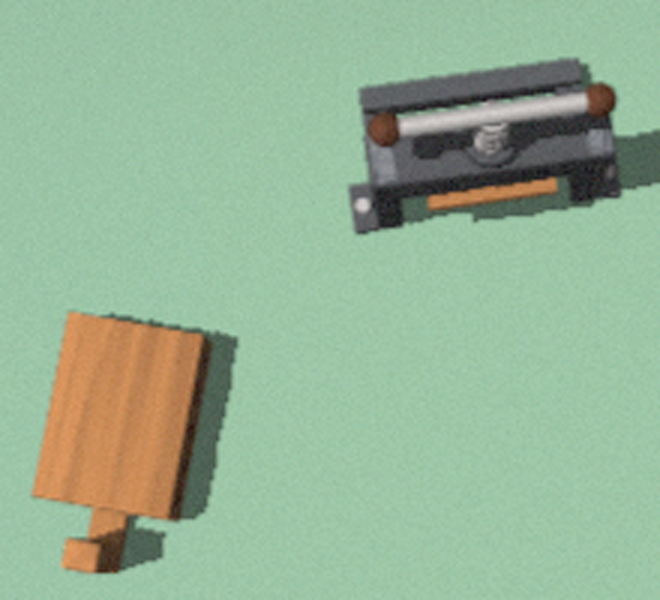

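View pics/c2.png

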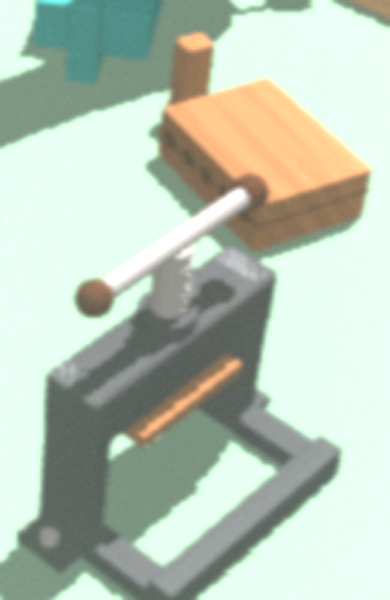

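The crops confirm it: a smooth flat lid and no grooves on top. In c1, the lid corners are about (70,312), (206,333), (177,520) and (34,496), with the handle top at (82,554). The stop's top front edge runs (362,110)–(582,82).

Run:
```python
from h import *
T=lambda u,v,z: px("top",(175+(u+.5)/3-.5,95+(v+.5)/3-.5),z)
S=lambda u,v,z: px("scene",(310+(u+.5)/3-.5,160+(v+.5)/3-.5),z)
def show(n,f,nl,nr,rr,rl,z):
    P=np.array([f(*p,z) for p in(nl,nr,rr,rl)]); d=(P[0]+P[1]-P[2]-P[3])/2; w=(P[0]+P[3]-P[1]-P[2])/2
    print(n,P.mean(0).round(4),"yaw",np.degrees(np.arctan2(d[1],d[0])).round(2),np.degrees(np.arctan2(-w[0],w[1])).round(2),"LW",np.linalg.norm(d).round(4),np.linalg.norm(w).round(4))
show("mould top",T,(70,312),(206,333),(177,520),(34,496),.05)
# scene c2: lid corners near-left(nose right), etc.
show("mould scene",S,(370,174),(259,222),(162,114),(266,80),.05)
print("handle",T(82,554,.08),S(194,40,.08))
for n,a,b,z in[("stop back",(360,88),(578,60),.026),("stop front",(362,110),(582,82),.026),("beam front top",(371,190),(612,162),.14)]:
    A,B=T(*a,z),T(*b,z); w=A-B; print(n,A,B,((A+B)/2).round(4),"yaw",np.degrees(np.arctan2(-w[0],w[1])).round(2),np.linalg.norm(w).round(4))
A,B=S(340,455,.026),S(178,590,.026);w=A-B;print("scene stop back",A,B,(A+B)/2,np.degrees(np.arctan2(-w[0],w[1])),np.linalg.norm(w))
A,B=S(272,272,.14),S(92,400,.14);w=A-B;print("scene beam back top",A,B,(A+B)/2,np.degrees(np.arctan2(-w[0],w[1])),np.linalg.norm(w))
```

```text
mould top [0.497  0.2878] yaw -10.03 -10.3 LW 0.1493 0.1121
mould scene [0.5001 0.2833] yaw -12.93 -6.48 LW 0.1548 0.1142
handle [0.38722816 0.31166284] [0.38037128 0.3139164 ]
stop back [0.76609976 0.09676733] [ 0.78617498 -0.08315434] [0.7761 0.0068] yaw 6.37 0.181
stop front [0.74756726 0.09539963] [ 0.76755823 -0.08594903] [0.7576 0.0047] yaw 6.29 0.1824
beam front top [0.64984265 0.08357672] [ 0.66737649 -0.09454603] [ 0.6586 -0.0055] yaw 5.62 0.179
scene stop back [0.76630656 0.0920387 ] [ 0.78418454 -0.07666518] [0.77524555 0.00768676] 6.0492020374544735 0.1696485238199379
scene beam back top [0.68710818 0.08594975] [ 0.70629411 -0.08991689] [ 0.69670115 -0.00198357] 6.22598316074445 0.17691007522554048
```

```bash
cat >> h.py <<'E'
PO=np.array([.680,-.003]); PY=np.radians(6.2)
MH=np.array([.387,.309]); MY=np.radians(-10.2)
def quat(yaw,flip): return (R.from_euler('z',yaw+np.pi*flip)*R.from_euler('x',np.pi)).as_quat()
def hp(x): return PO+(x-.113)*np.array([np.cos(PY),np.sin(PY)])
ZG=.028
E
python3 - <<'E'
from h import *
for fl in(0,1):
  for p,y,z in[(MH,MY,.16),(MH,MY,ZG),(hp(-.165),PY,ZG),(hp(0),PY,ZG),(hp(0),PY,.2)]:
    q=manip.solve_ik([*p,z],quat(y,fl)); print(fl,p.round(3),None if q is None else np.round(q,2))
E
```

```text
0 [0.387 0.309] [-0.91  0.28  0.21  2.01 -0.08  0.85 -2.41]
0 [0.387 0.309] [-0.9   0.51  0.21  2.08 -0.19  0.57 -2.31]
0 [ 0.404 -0.033] [-0.36  0.43  0.44  2.3  -0.39  0.48 -1.08]
0 [ 0.568 -0.015] [-0.21  0.6   0.25  1.91 -0.23  0.66 -1.29]
0 [ 0.568 -0.015] [-0.24  0.36  0.27  1.81 -0.11  0.99 -1.39]
1 [0.387 0.309] [-0.38  0.31 -0.4   2.    0.16  0.87  0.52]
1 [0.387 0.309] [-0.44  0.53 -0.35  2.07  0.32  0.6   0.39]
1 [ 0.404 -0.033] [ 0.14  0.4  -0.14  2.28  0.12  0.47  1.58]
1 [ 0.568 -0.015] [ 0.15  0.6  -0.22  1.89  0.2   0.67  1.49]
1 [ 0.568 -0.015] [ 0.07  0.35 -0.11  1.8   0.05  0.99  1.62]
```

Run:
```python
from h import *
effector.open_jaws()
manip.move_pose([*MH,.17],quat(MY,1))
manip.servo_line([*MH,ZG],vel=.12)
print(manip.current_force(),manip.current_tool_pos())
effector.close(30)
print(manip.current_finger_gap(),manip.current_gripper_force(),manip.current_force(),manip.current_clock())
cv2.imwrite("pics/g_top.png",viewer.get_image("top")[:,:,::-1]); s=viewer.get_image("scene")[:,:,::-1]
cv2.imwrite("pics/g_sc.png",cv2.convertScaleAbs(cv2.resize(s[100:300,300:500],None,fx=3,fy=3),alpha=1.4))
```

```text
[ 0.11426888  0.07167803 -0.30651412] [0.38745769 0.3094392  0.02862332]
0.027844605384674995 29.955520927906036 [-0.28989071  0.60441185 -0.54868815] 3.9917
```

View pics/g_sc.png

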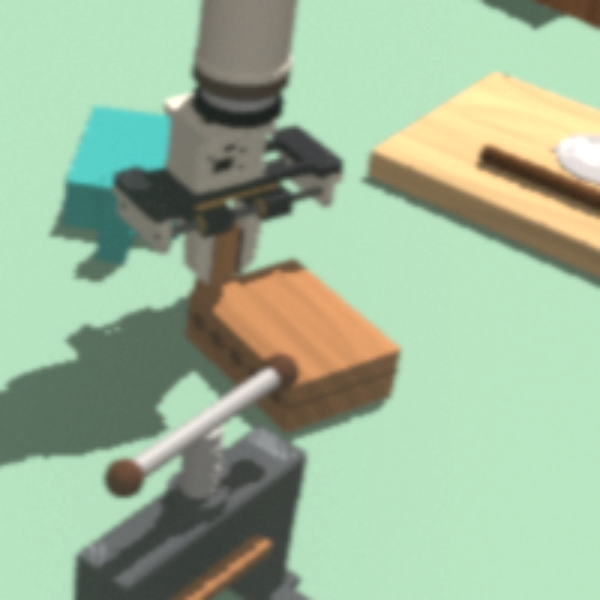

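The gripper has the handle (gap 27.8 mm; handle at (225,255) in the crop). Next I'll slide the mould to just in front of the mouth and measure again.

Run:
```python
from h import *
manip.servo_line([*hp(-.165),ZG],quat(PY,1),vel=.08)
print(manip.current_force(),manip.current_wrist_torque(),manip.current_tool_pos(),hp(-.165),manip.current_finger_gap(),manip.current_clock())
t=viewer.get_image("top")[:,:,::-1]; cv2.imwrite("pics/m_top.png",t)
cv2.imwrite("pics/m_topc.png",cv2.convertScaleAbs(cv2.resize(t[95:295,240:460],None,fx=3,fy=3,interpolation=cv2.INTER_CUBIC),alpha=1.5,beta=15))
```

```text
[ 0.06300342  1.30357682 -1.01556399] [0.21346418 0.06655377 0.15609707] [ 0.4035953  -0.0329174   0.02799005] [ 0.40362603 -0.03302382] 0.028192050915780545 8.525
```

View pics/m_topc.png

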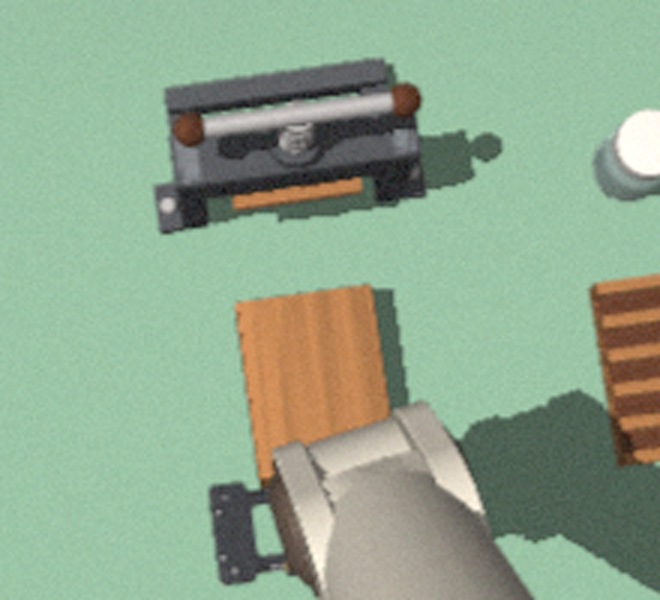

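The mould lies square in front of the mouth, with nose corners at crop (236,302) and (371,285).

Run:
```python
from h import *
T=lambda u,v,z: px("top",(240+(u+.5)/3-.5,95+(v+.5)/3-.5),z)
rot=R.from_euler('z',-PY).as_matrix()[:2,:2]
L=lambda p: rot@(p-PO)
a,b=T(236,302,.05),T(371,285,.05); print("nose press frame",L(a),L(b))
for p,q in(((262,478),(236,302)),((389,412),(371,285))):
    d=T(*q,.05)-T(*p,.05); print("side yaw",np.degrees(np.arctan2(d[1],d[0])))
for n,u,v,z in[("foot L fo",159,233,.01),("foot L fi",206,228,0),("foot R fi",375,202,0),("foot R fo",424,196,.01),("stopL",167,110,.026),("stopR",387,82,.026),("plateL",232,207,.09),("plateR",363,190,.09)]: print(n,L(T(u,v,z)).round(4))
```

```text
nose press frame [-0.09221077  0.0548255 ] [-0.09232943 -0.05358072]
side yaw 7.234331109214634
side yaw 6.481471420446745
foot L fo [-0.0193  0.1102]
foot L fi [-0.0177  0.0711]
foot R fi [-0.0138 -0.0718]
foot R fo [-0.0164 -0.1116]
stopL [0.0778 0.0905]
stopR [ 0.0781 -0.0919]
plateL [-0.0258  0.049 ]
plateR [-0.0254 -0.053 ]
```

Alignment is within about 1 mm. I'll insert, then creep forward until the mould touches the stop.

Run:
```python
from h import *
manip.servo_line([*hp(-.008),ZG],quat(PY,1),vel=.07)
u=np.array([np.cos(PY),np.sin(PY)])
f0=manip.current_force()[:2]@u; print("f0",manip.current_force())
for x in np.arange(-.006,.010,.002):
    manip.servo_line([*hp(x),ZG],quat(PY,1),vel=.02); f=manip.current_force()[:2]@u
    print(x.round(3),f.round(2),(rt:=manip.current_tool_pos()).round(4))
    if f<f0-4: break
print(manip.current_wrist_torque(),manip.current_clock(),manip.current_finger_gap())
s=viewer.get_image("scene")[:,:,::-1]
cv2.imwrite("pics/i_sc.png",cv2.convertScaleAbs(cv2.resize(s[180:380,270:470],None,fx=3,fy=3,interpolation=cv2.INTER_CUBIC),alpha=1.5))
```

```text
f0 [-2.06999378e+00 -1.63218582e-03  1.75653322e+00]
-0.006 -0.25 [ 0.5622 -0.0158  0.028 ]
-0.004 -0.09 [ 0.5641 -0.0156  0.028 ]
-0.002 -0.56 [ 0.5659 -0.0154  0.028 ]
0.0 -0.63 [ 0.5679 -0.0152  0.028 ]
0.002 -1.81 [ 0.5699 -0.0149  0.028 ]
0.004 -0.84 [ 0.5718 -0.0148  0.028 ]
0.006 -7.08 [ 0.5723 -0.0148  0.028 ]
[0.06937771 0.91913123 0.16986722] 12.7167 0.027951110563741145
```

View pics/i_sc.png

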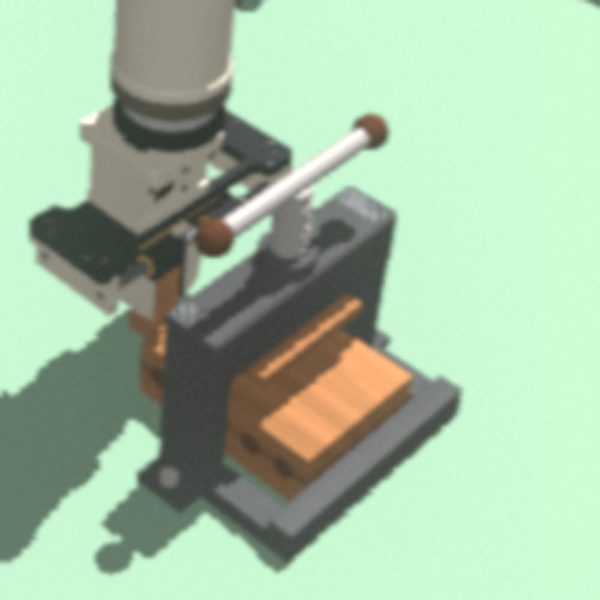

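The mould is against the stop: a 7 N contact, with the nose meeting the back bar at about (310,490) in the crop. Releasing now.

Run:
```python
from h import *
p=manip.current_tool_pos(); manip.servo_line(p,quat(PY,1),vel=.02)
effector.open_jaws(); manip.sleep(.2); print(manip.current_force(),manip.current_finger_gap())
manip.servo_line([p[0],p[1],.16],vel=.1)
manip.servo_line([p[0]-.1,p[1],.28],vel=.2)
manip.movej([-0.971,0.501,-0.427,1.55,0.221,1.138,-0.21])
manip.sleep(.3); print(manip.current_clock(),manip.current_force())
t=viewer.get_image("top")[:,:,::-1]
cv2.imwrite("pics/f_top.png",cv2.convertScaleAbs(cv2.resize(t[95:295,240:500],None,fx=3,fy=3,interpolation=cv2.INTER_CUBIC),alpha=1.5,beta=15))
```

```text
[-0.19796974 -1.05217465 -0.17077705] 0.09196480213524813
19.4583 [0.12678378 0.25480857 0.42794158]
```

View pics/f_top.png

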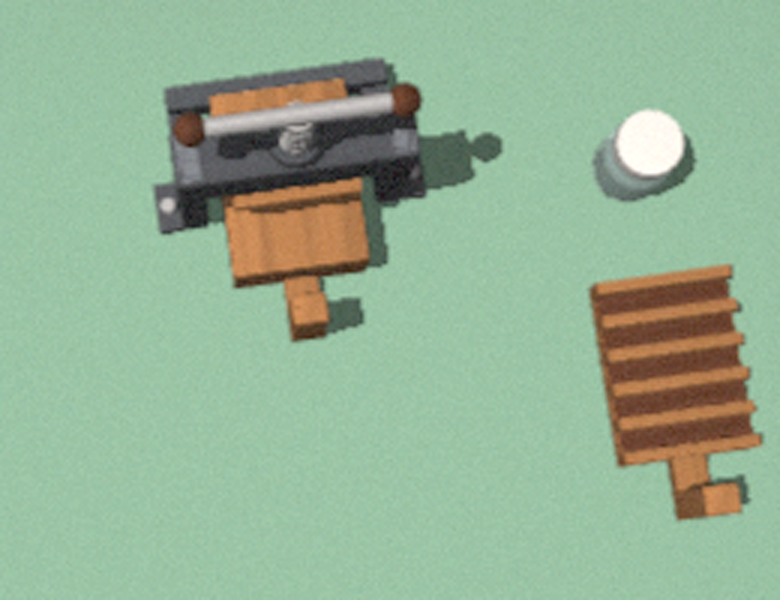

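The mould is square in the press, with its nose at the stop (278,98) and its handle out in front (308,310). The jar at (648,143) and the open half at (675,365) haven't moved.

```bash
python3 -c "
from bench import manip
print(manip.hand_in())"
```

```text
the job is handed in; nothing more can be done
None
```

The job is handed in (no verdict came back): the closed mould is released square under the beam against the back stop, handle out in front, and the open half and jar are where they stood; about 19.5 s used.

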